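# Scrap the broken service cover and hold the sound one over the instrument base

### The job

Two metal service covers lie on the table: lay the one with the broken-off corner flat in the steel scrap tray and let go of it, then pick up the sound cover and hold it level over the opening of the white instrument base, its four holes lined up with the four threaded holes below (either way round) and its underside about 15 mm above the base without touching it, ready for the screws. Finish while still holding it there, quite still; do not put it down. Leave everything else on the table where it is.

Things in the scene. Friction and masses are not known exactly. Their poses are not given: they have to be found in the camera images.
- base: White instrument base fixed to the table (its place and yaw vary), 60 mm high. Origin at table height under the centre of the four-hole pattern; z up. The flat top, at 60 mm, spans x -80 to +150 mm and y -75 to +75 mm. Four 8 mm threaded holes with dark steel rims at x = +-48, y = +-33 mm round a 62 x 36 mm opening at the origin. A black and grey knob 34 mm wide stands 32 mm above the top at x = +118 mm, y = 0.
- seat (a point): Point on the base's top face (60 mm above the table) at the centre of the four threaded holes; axes those of the base.
- sound_cover: Sound cover, loose: grey metal plate 120 x 90 x 5 mm (x, y, z), all four corners whole, with four 12 mm through holes at x = +-48, y = +-33 mm. Black grip rib in the middle of its top: 64 mm long (along x), 14 mm thick (along y), 32 mm tall above the plate. Origin at the centre of the plate's underside; z up. About 0.2 kg. It and the broken cover may be in either of two places, at any of many yaws.
- broken_cover: Broken cover, loose: same plate and rib as the sound cover, but its corner at +x, +y (40 x 33 mm) is broken off, so it has only three holes. Origin at the centre of the underside of the once whole plate (under the middle of the rib); x along the rib, z up. About 0.18 kg.
- scrap_tray: Open steel scrap tray fixed to the table (its place and yaw vary; it and the base may be swapped), outside 210 x 170 mm (x, y), 30 mm high, walls and floor 4 mm thick. Origin at the centre of its underside; z up.
- lens_cap: Bystander: black lens cap, 46 mm across, 20 mm high; origin at its underside's centre.
- lens_case: Bystander: round black case with a red top, 64 mm across, 24 mm high; origin at its underside's centre.
- screwdriver: Bystander: screwdriver, 190 mm long, lying along its x axis.
- screw_jar: Bystander: small jar, 56 mm across, 65 mm high; origin at its underside's centre.
- lens_box: Bystander: cardboard box 90 x 60 x 50 mm; origin at its underside's centre.
- spray: Bystander: white bottle, 56 mm across, 150 mm high; origin at its underside's centre.
- magnifier: Bystander: black hand magnifier, 60 mm disc with a handle 75 mm long towards its -y, 10 mm high; origin under the disc's centre.
There are look-alikes about, which are no part of the job. What is shaped like the broken_cover but pink is not meant.

How it is judged (in metres and radians):
On the way:
1. the broken cover lies flat in the scrap tray, released (x of broken_cover in the frame of scrap_tray between -0.05 and 0.05 m and y of broken_cover in the frame of scrap_tray between -0.045 and 0.045 m and z of broken_cover in the frame of scrap_tray below 0.009 m and angle between broken_cover's own z axis and vertical below 0.08 rad and contact force between broken_cover and the arm below 0.1 N and contact force between broken_cover and the fingers below 0.1 N and linear speed of broken_cover below 0.02 m/s), for 0.2 s.
At the end, for the whole second after the job is handed in: Broken cover flat on the tray floor, within 50/45 mm (x/y) of its centre, released, still. Sound cover gripped, still, centred within 4 mm over the threaded holes, within 0.06 rad in yaw (either way round) and level, underside 6-28 mm above the base, not touching base or tray (all of step 1 and horizontal distance between sound_cover and seat below 0.004 m and angle between the x axis of sound_cover and the x axis of seat, either way round below 0.06 rad and angle between sound_cover's own z axis and vertical below 0.06 rad and z of sound_cover in the frame of seat between 0.006 and 0.028 m and contact force between sound_cover and the fingers above 1 N and contact force between sound_cover and base below 0.1 N and contact force between sound_cover and broken_cover below 0.1 N and contact force between sound_cover and scrap_tray below 0.1 N and linear speed of sound_cover below 0.02 m/s and angular speed of sound_cover below 0.15 rad/s); the arm keeps its last pose, push and grip.
It fails at once if a bystander is pushed more than 30 mm from its place (distance of any of lens_cap, lens_case, screwdriver, screw_jar, lens_box, spray, magnifier from where it was at the start of the episode above 0.03 m).
It also fails if it takes over 61 s, if anything falls off the work surface, if the arm or the gripper's body presses on something with over 40 N, if the wrist force passes 120 N, or if a joint passes its speed limit or range.

### The arm

A 6-joint arm with a two-finger parallel gripper is mounted at the origin on the work surface. World frame = base frame: x ahead of the robot, y to its left, z up, the work surface at z = 0. Lengths are in mm, angles in degrees, forces in N, time in s.
With the tool pointing down it reaches from about 350 to 850 mm from the base axis. Payload 8.1 kg.
Tool frame: the origin (TCP) lies between the finger pads; the fingertips stand 22 mm ahead of it and the grasp point (between the pads) lies 3 mm ahead of it; z points along the fingers, y is the line along which they close (so a half turn about z gives the same grasp; the last joint's range is limited). The gripper opens to 85 mm and grips with 20 to 120 N. Pads are 22 mm wide; open, the fingers measure 114 mm over their backs; the gripper's body (76 mm by 85 mm) begins 54 mm behind the grasp point. The pads swing forward as they close: fully open they stand 13 mm farther back than shut.
Start: joints at [-80.122, 7.471, 85.268, -0, 87.261, -4.893], TCP at [152.993, -580.171, 253.292] pointing down, gripper open.
Joint ranges: [-169.43, 169.43], [-51.17, 129.36], [1.28, 143.12], [-76.62, 256.62], [0, 156.53], [-152.29, 152.29]. Speed limits (degrees/s): [136.94, 136.94, 159.86, 180, 180, 180].

### API

Orientations are given as [roll, pitch, yaw] about the fixed x, y, z axes, in that order (R = Rz(yaw) Ry(pitch) Rx(roll)).
In Python, from bench import sense, snapshot, calibration, hand_in gives the robot as it stands.
- The arm moves only by the shell command python3 -m crank 'ROWS' [FORCE]. ROWS is JSON, a list of rows, each a list of 5 numbers: the shift along the tool's x, y, z in cm, then the turn about the tool's z in rad, then the finger opening in cm, from 0 to 8.54. A call has 1 to 20 rows; each row is the pose to reach, as a shift and turn from the pose commanded when the call began, along the tool's axes at that moment; what a row does not reach only later rows make up. A row lasts 1/10 s, in which the tool goes at most 50 mm and 8.59 degrees, less where a joint would pass 70% of its speed; a pose out of reach is approached as far as the arm can. A call with a gripper value outside its range is refused whole. The fingers move at their own pace and stop on an object; FORCE is the grip in N (left out, the last holds). Time passes only in rows, so rows that repeat a pose let the fingers close. It gives the time, the measured TCP pose, the force, the opening and the grip force at its end, in the units of the state.
- sense(): the state, without advancing time (a new reading comes with each control period).
- snapshot(name): name is "scene" or "side" or "wrist"; returns (picture, depth): 400x640x3 uint8, red, green, blue; 400x640 float32, mm along the optical axis (not along the pixel's ray), 0 where there is no reading.
- calibration(name): a dict with "fovy" (degrees; the focal length in pixels is half the picture's height over the tangent of half this angle, whatever the lens; pixels are square), "cx", "cy" (the principal point, pixels), "k1" (the pictures are not rectified: a ray, as slopes to the right and down, at radius r is drawn at 1 + k1 r^2 times it, then the intrinsics apply), "rvec" (rotation vector, rad) and "tvec" (3), from world to camera coordinates, as OpenCV has them; the wrist camera has in their place "tool_from_camera" (4x4, takes a point from camera to tool coordinates, whose origin is the TCP and whose axes are the flange's). Camera axes: x right, y down, z forward; pixel columns grow to the right and rows downward; lengths in mm; the calibration is good to about 2 mm. A picture is of the moment at which its call begins: read the wrist's pose just before it. calibration takes no time and is no camera call.
- hand_in(): hands the job in; it is judged then, once.
The state is a dict: "time": time; "joint_pos": joint angles; "qd": joint speeds; "joint_efforts": joint torques, N m; "tool_pos": TCP position; "tcp_rot": TCP orientation; "ft_force": force on the tool from outside, world axes, zero at the start; "wrist_torque": the same for the moment, N m; "finger_gap": finger opening in mm; "grip_force": force on a finger pad.
Only numpy, scipy, OpenCV 4.12 (cv2) and the standard library are available. Lean on these libraries where they do the work, as an engineer would, in place of code of your own. Each camera call takes 0.05 s, during which the arm holds its last target. There are 200 camera calls.

## Working session

There is one attempt and no reset: what is moved stays moved. The work goes in short steps, Python scripts to look and compute and a shell command to move; the robot and the scene stay as the last step left them, time stands still between calls to the robot, and variables do not carry over. Pictures are saved under pics/ and viewed, at most 10 in all, crops included, and the job is handed in when it is done.

```bash
ls; mkdir -p pics; python3 - <<'E'
from bench import *
import cv2,numpy as np
s=sense();print({k:s[k] for k in('time','tool_pos','tcp_rot','finger_gap','ft_force')})
for n in('scene','side','wrist'):
    c=calibration(n);print(n,c)
    p,d=snapshot(n);np.savez(f'{n}0.npz',p=p,d=d);cv2.imwrite(f'pics/{n}0.png',p[...,::-1]);print((d>0).mean())
E
```

```text
pics
{'time': 0.0, 'tool_pos': array([ 152.8729118 , -579.67030886,  252.24006664]), 'tcp_rot': array([-1.79894003e+02, -6.85927025e-03,  1.47701866e+01]), 'finger_gap': 85.46982092261446, 'ft_force': array([ 0.98819575, -0.45779648,  0.25756703])}
scene {'fovy': 54.263233038609194, 'cx': 318.578082362571, 'cy': 201.60712412166467, 'k1': -0.02903827090285435, 'rvec': array([ 1.24132521,  2.35107755, -0.87027515]), 'tvec': array([ 254.66084837, -350.15660828, 1364.36822543])}
0.9960390625
side {'fovy': 53.4024073055853, 'cx': 322.5784528703863, 'cy': 198.92174903861996, 'k1': -0.08358062655401584, 'rvec': array([ 0.68774357, -2.65309498,  1.1137936 ]), 'tvec': array([530.02414114, 182.81952541, 988.06072595])}
0.99591015625
wrist {'fovy': 63.25594755658987, 'cx': 317.6932793355199, 'cy': 201.62051579322628, 'k1': -0.02761419847009408, 'tool_from_camera': array([[-1.03484247e-03, -9.62402551e-01, -2.71625219e-01,
         6.91710227e+01],
       [ 9.99999436e-01, -1.06076877e-03, -5.13770944e-05,
        -5.32359523e-01],
       [-2.38686102e-04, -2.71625119e-01,  9.62403106e-01,
        -1.20576756e+02],
       [ 0.00000000e+00,  0.00000000e+00,  0.00000000e+00,
         1.00000000e+00]])}
0.996
```

View pics/scene0.png

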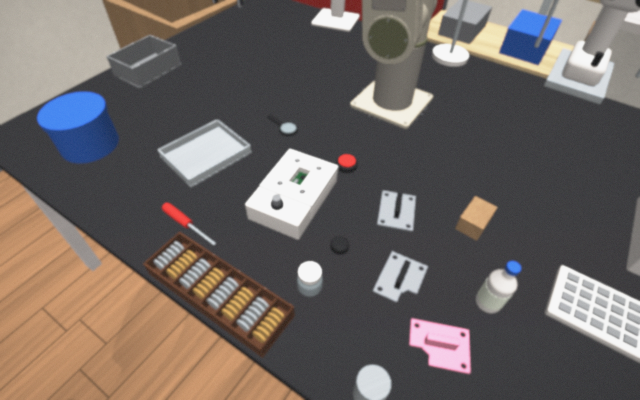

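View pics/side0.png

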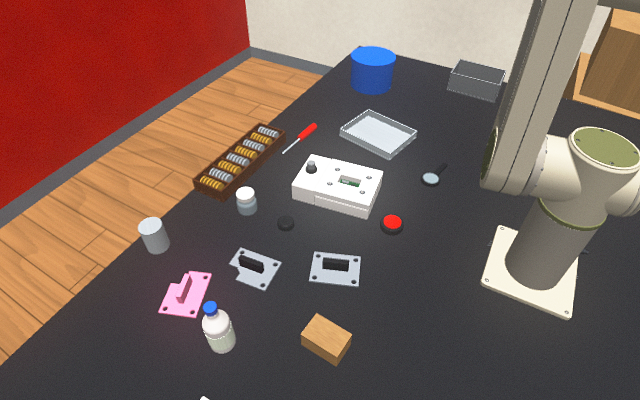

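The scene view shows the broken cover at (401,276), sound cover (398,210), white base (293,190) with its knob at (277,203), and steel tray (205,152). The side view shows the same things at (255,267), (335,268), (340,185) and (378,133); the pink look-alike is at (440,343) in the scene view.

```bash
cat > h.py <<'E'
import numpy as np,cv2
from bench import *
from scipy.spatial.transform import Rotation as R
def cam(n,s=None):
    c=calibration(n);f=200/np.tan(np.radians(c['fovy']/2))
    if n=='wrist':
        s=s or sense();T=np.eye(4);T[:3,:3]=R.from_euler('xyz',s['tcp_rot'],degrees=True).as_matrix();T[:3,3]=s['tool_pos']
        T=T@c['tool_from_camera']
    else:
        T=np.eye(4);T[:3,:3]=cv2.Rodrigues(c['rvec'])[0];T[:3,3]=c['tvec'];T=np.linalg.inv(T)
    return f,c['cx'],c['cy'],c['k1'],T
def rays(C,uv):
    f,cx,cy,k,T=C;d=(np.atleast_2d(uv).astype(float)-[cx,cy])/f;p=d.copy()
    for _ in range(20): p=d/(1+k*(p**2).sum(1,keepdims=True))
    return T[:3,3],np.c_[p,np.ones(len(p))]@T[:3,:3].T   # direction scaled to unit depth
def plane(C,uv,z):
    o,d=rays(C,uv);return o+d*((z-o[2])/d[:,2])[:,None]
def cloud(C,uv,dep):
    o,d=rays(C,uv);return o+d*np.asarray(dep).reshape(-1,1)
def tri(C1,a,C2,b):
    o1,d1=rays(C1,a);o2,d2=rays(C2,b);out=[]
    for x,y in zip(d1,d2):
        t=np.linalg.lstsq(np.c_[x,-y],o2-o1,rcond=None)[0];out.append((o1+t[0]*x+o2+t[1]*y)/2)
    return np.array(out)
def shot(n,tag):
    s=sense();C=cam(n,s if n=='wrist' else None);p,d=snapshot(n)
    cv2.imwrite(f'pics/{tag}.png',p[...,::-1]);return C,p,d
E
python3 - <<'E'
from h import *
px={'scene':dict(broken=(401,276),sound=(398,210),tray=(205,152),base=(300,178),knob=(277,200),pink=(440,343),cap=(340,243),case=(347,162),jar=(310,275),box=(477,215),spray=(497,287),mag=(288,128),sd=(190,223)),
'side':dict(broken=(252,265),sound=(335,266),tray=(378,133),base=(349,181),knob=(311,167),pink=(185,292),cap=(286,222),case=(392,223),jar=(246,200),box=(326,338),spray=(218,330),mag=(431,179),sd=(298,140))}
for k in px['scene']:
    r=[]
    for n in('scene','side'):
        C=cam(n);d=np.load(n+'0.npz')['d'];u,v=px[n][k]
        r.append(cloud(C,(u,v),d[v,u])[0].round())
    t=tri(cam('scene'),px['scene'][k],cam('side'),px['side'][k])[0].round()
    print(k,*r,t)
# tray/base clouds: points z near top, yaw by minAreaRect
C=cam('scene');z=np.load('scene0.npz');v,u=np.mgrid[:400,:640];P=cloud(C,np.c_[u.ravel(),v.ravel()],z['d'].ravel()).reshape(400,640,3)
for k,lo,hi,rad,bright in(('broken',20,50,80,0),('sound',20,50,80,0),('tray',15,40,160,0),('base',50,68,190,0)):
    u0,v0=px['scene'][k];c=P[v0,u0]
    m=(P[...,2]>lo)&(P[...,2]<hi)&(np.hypot(*(P[...,:2]-c[:2]).transpose(2,0,1))<rad)
    n,l,st,ce=cv2.connectedComponentsWithStats(m.astype(np.uint8))
    i=1+st[1:,4].argmax();q=P[l==i];print(k,st[i,4],cv2.minAreaRect(q[:,:2].astype(np.float32)),np.median(q[:,2]))
E
```

```text
broken [634. 341.  36.] [611. 343.  31.] [620. 337.  15.]
sound [464. 249.  34.] [438. 241.  21.] [442. 240.  12.]
tray [ 565. -338.    5.] [ 573. -347.    7.] [ 569. -333.   14.]
base [523. -16.  46.] [535. -32.  43.] [529. -13.  57.]
knob [651.  10.  93.] [640.   7.  82.] [642.   3.  79.]
pink [724. 473.  28.] [707. 479.  21.] [714. 474.  10.]
cap [627. 177.  22.] [620. 178.  23.] [623. 175.  16.]
case [379.  46.  27.] [368.  46.  27.] [370.  40.  19.]
jar [761. 183.  66.] [737. 192.  60.] [750. 176.  42.]
box [379. 423.  50.] [361. 430.  53.] [365. 423.  36.]
spray [585. 521.  96.] [542. 539.  99.] [560. 526.  62.]
mag [ 339. -196.   13.] [ 333. -195.   14.] [ 334. -201.    9.]
sd [ 783. -172.   10.] [ 790. -163.   15.] [ 788. -163.   18.]
broken 180 ((620.5586547851562, 339.1082458496094), (65.04621124267578, 14.026998519897461), 6.275551795959473) 36.226209403645555
sound 130 ((439.4424133300781, 238.48046875), (67.5830078125, 14.330770492553711), 21.19654083251953) 36.681375750114626
tray 896 ((568.4776000976562, -333.2410888671875), (176.55838012695312, 211.6435089111328), 77.66775512695312) 25.167352709012278
base 3618 ((561.4037475585938, -10.306251525878906), (234.174072265625, 152.38705444335938), 7.707598686218262) 60.11164657578195
```

```bash
python3 -m crank '[[3,-4,0,0.02,8.5],[7,-8,0,0.03,8.5],[61.8,-74.7,0,0.148,8.5],[61.8,-74.7,0,0.148,8.5],[61.8,-74.7,0,0.148,8.5],[61.8,-74.7,0,0.148,8.5],[61.8,-74.7,0,0.148,8.5],[61.8,-74.7,0,0.148,8.5],[61.8,-74.7,0,0.148,8.5],[61.8,-74.7,0,0.148,8.5],[61.8,-74.7,0,0.148,8.5],[61.8,-74.7,0,0.148,8.5],[61.8,-74.7,0,0.148,8.5],[61.8,-74.7,0,0.148,8.5],[61.8,-74.7,0,0.148,8.5],[61.8,-74.7,0,0.148,8.5],[61.8,-74.7,0,0.148,8.5],[61.8,-74.7,0,0.148,8.5],[61.8,-74.7,0,0.148,8.5],[61.8,-74.7,0,0.148,8.5]]' 40
```

```text
time: 2.15
tool_pos: [560.3, 303.6, 251.9]
tcp_rot: [-180.0, 0.1, 6.4]
ft_force: [-0.9, -0.4, 0.1]
finger_gap: 85.2
grip_force: 0.0
```

```bash
python3 -m crank '[[0,0,0,0,8.5]]';python3 -c "
from bench import *
s=sense();print(s['tool_pos'],s['tcp_rot'],s['joint_pos'],s['qd'].max())"
```

```text
time: 2.25
tool_pos: [560.0, 302.4, 251.9]
tcp_rot: [-180.0, 0.1, 6.5]
ft_force: [-0.2, -0.2, -0.4]
finger_gap: 84.8
grip_force: 0.0
[560.04957523 302.41131432 251.86598483] [-1.79994117e+02  9.33825330e-02  6.45944379e+00] [2.37358117e+01 1.32017224e+01 7.89963528e+01 3.33729582e-02
 8.78893475e+01 1.07275118e+02] 3.111718552020554
```

```bash
cat >> h.py <<'E'
def blob(C,d,c,lo,hi,rad):
    v,u=np.mgrid[:400,:640];P=cloud(C,np.c_[u.ravel(),v.ravel()],d.ravel()).reshape(400,640,3)
    m=(P[...,2]>lo)&(P[...,2]<hi)&(np.hypot(P[...,0]-c[0],P[...,1]-c[1])<rad)&(d>0)
    n,l,st,ce=cv2.connectedComponentsWithStats(m.astype(np.uint8));i=1+st[1:,4].argmax()
    q=P[l==i];return cv2.minAreaRect(q[:,:2].astype(np.float32)),np.median(q[:,2]),len(q)
E
python3 - <<'E'
from h import *
C,p,d=shot('wrist','w1')
for k,c in(('broken',(621,339)),('sound',(439,238))):
    print(k,'rib',blob(C,d,c,28,45,70),'plate',blob(C,d,c,2.5,9,85))
E
```

```text
broken rib (((619.618408203125, 339.18927001953125), (62.50967025756836, 14.184555053710938), 6.15355110168457), np.float64(36.71506726458915), 922) plate (((620.0708618164062, 339.31982421875), (120.019775390625, 90.43692016601562), 5.832120418548584), np.float64(4.914681119478757), 6817)
sound rib (((439.18768310546875, 238.86953735351562), (64.62110900878906, 13.872336387634277), 21.274978637695312), np.float64(36.6752680433533), 620) plate (((438.4908142089844, 238.525390625), (122.16195678710938, 90.1546630859375), 21.327848434448242), np.float64(4.783816174560627), 5278)
```

View pics/w1.png

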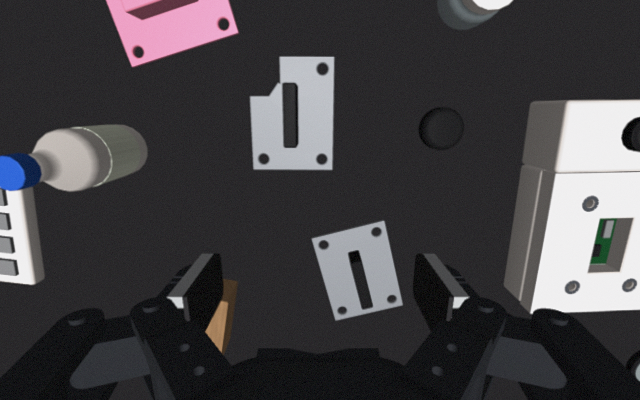

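The wrist view shows the broken cover at (290,115) with its corner missing, the sound cover at (358,270), and part of the base at the right.

```bash
python3 -m crank '[[3,-1.5,4,0,8.5],[6.37,-3.04,8,0,8.5],[6.37,-3.04,12,0,8.5],[6.37,-3.04,16,0,8.5],[6.37,-3.04,18,0,8.5],[6.37,-3.04,18,0,8.5],[6.37,-3.04,18,0,8.5],[6.37,-3.04,18,0,8.5]]'
```

```text
time: 3.1
tool_pos: [621.7, 337.1, 76.5]
tcp_rot: [-179.9, -0.2, 6.3]
ft_force: [0.5, -0.9, -0.2]
finger_gap: 85.3
grip_force: 0.0
```

```bash
python3 -m crank '[[-0.15,-0.23,2,0,8.5],[-0.15,-0.23,4,0,8.5],[-0.15,-0.23,4,0,8.5],[-0.15,-0.23,4,0,8.5]]'
```

```text
time: 3.5
tool_pos: [619.0, 339.2, 35.0]
tcp_rot: [-180.0, -0.1, 6.3]
ft_force: [0.6, -0.4, -0.6]
finger_gap: 84.7
grip_force: 0.0
```

```bash
python3 -m crank '[[0,0,0.2,0,8.5],[0,0,0.2,0,1],[0,0,0.2,0,0],[0,0,0.2,0,0],[0,0,0.2,0,0],[0,0,0.2,0,0],[0,0,0.2,0,0],[0,0,0.2,0,0],[0,0,0.2,0,0],[0,0,0.2,0,0]]' 60
```

```text
time: 4.5
tool_pos: [618.5, 339.1, 31.6]
tcp_rot: [-180.0, -0.0, 6.3]
ft_force: [-0.6, 0.7, 2.7]
finger_gap: 13.4
grip_force: 59.1
```

```bash
python3 -m crank '[[0,0,-1,0,0],[0,0,-4,0,0],[0,0,-8,0,0],[0,1,-12,0,0],[-0.6,3,-15,0.02,0],[-1.3,7,-18,0.04,0],[-2.2,12,-18,0.06,0],[-3.1,17,-18,0.08,0],[-4,22,-18,0.11,0],[-5,27,-18,0.13,0],[-6,32,-18,0.15,0],[-6.9,37,-18,0.18,0],[-7.8,42,-18,0.2,0],[-8.7,47,-18,0.23,0],[-9.7,52,-18,0.26,0],[-10.6,57,-18,0.28,0],[-11.5,61,-18,0.3,0],[-12,64,-18,0.32,0],[-12.35,66,-18,0.325,0],[-12.35,66.3,-18,0.325,0]]'; python3 - <<'E'
from h import *
C,p,d=shot('wrist','w2')
print(sense()['tool_pos'],sense()['tcp_rot'])
for lo,hi in((18,40),):print(blob(C,d,(568,-333),lo,hi,160))
E
```

```text
time: 6.5
tool_pos: [567.5, -335.6, 211.0]
tcp_rot: [180.0, 0.0, -12.5]
ft_force: [-0.2, 1.5, -2.7]
finger_gap: 13.0
grip_force: 58.8
[ 567.91541845 -334.35634591  211.03481053] [-1.79976287e+02  3.42355296e-02 -1.23958683e+01]
(((606.6047973632812, -340.7765808105469), (171.04893493652344, 133.68003845214844), 77.95270538330078), np.float64(29.258576796544048), 2655)
```

View pics/w2.png

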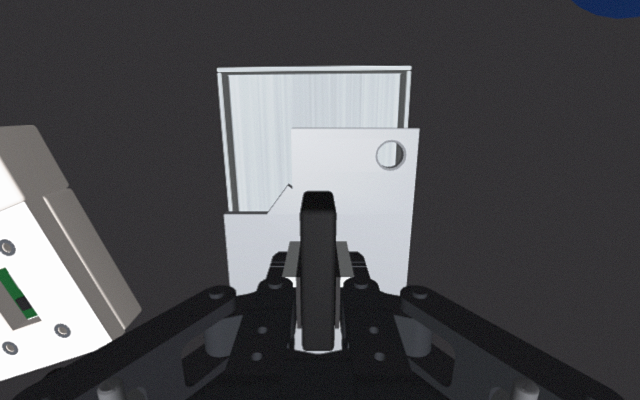

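The cover hangs level and square over the tray, with the tray's far rim at row 70. I'll lower it now.

```bash
python3 -m crank '[[0,0,2,0,0],[0,0,6,0,0],[0,0,10.5,0,0],[0,0,14,0,0],[0,0,15.5,0,0],[0,0,16.5,0,0],[0,0,16.9,0,0],[0,0,17.2,0,0],[0,0,17.3,0,0],[0,0,17.4,0,0],[0,0,17.4,0,0]]'
```

```text
time: 7.65
tool_pos: [568.7, -333.9, 38.2]
tcp_rot: [180.0, -0.1, -12.3]
ft_force: [0.8, 0.5, -1.4]
finger_gap: 13.0
grip_force: 58.8
```

```bash
python3 -m crank '[[0,0,0.05,0,0],[0,0,0.1,0,0],[0,0,0.15,0,0],[0,0,0.15,0,0]]'
```

```text
time: 8.05
tool_pos: [568.1, -333.5, 35.6]
tcp_rot: [-180.0, 0.0, -12.3]
ft_force: [-0.1, -0.2, -0.8]
finger_gap: 13.2
grip_force: 58.8
```

```bash
python3 -m crank '[[0,0,0.05,0,0],[0,0,0.1,0,0],[0,0,0.1,0,2],[0,0,0.1,0,5],[0,0,0.1,0,8.5],[0,0,0.1,0,8.5],[0,0,0.1,0,8.5],[0,0,-2,0,8.5],[0,0,-6,0,8.5],[0,0,-11,0,8.5],[0,0,-16,0,8.5],[0,0,-21.7,0,8.5],[0,0,-21.7,0,8.5],[0,0,-21.7,0,8.5]]'; python3 - <<'E'
from h import *
C,p,d=shot('wrist','w3');t=(568.5,-333.2)
print(sense()['tool_pos'],blob(C,d,t,15,38,160),'rib',blob(C,d,t,34,50,70))
v,u=np.mgrid[:400,:640];P=cloud(C,np.c_[u.ravel(),v.ravel()],d.ravel())
a=np.radians(-12.3);q=(P[:,:2]-t)@np.array([[np.cos(a),-np.sin(a)],[np.sin(a),np.cos(a)]])
for y0 in(-35,35):
  for x0 in(-30,30,): print(x0,y0,np.median(P[np.hypot(q[:,0]-x0,q[:,1]-y0)<8,2]))
E
```

```text
time: 9.45
tool_pos: [569.6, -334.4, 256.5]
tcp_rot: [179.9, -0.3, -12.3]
ft_force: [-0.7, -0.0, -0.3]
finger_gap: 85.1
grip_force: 0.0
[ 568.56841543 -333.7201048   253.40763369] (((569.2924194335938, -332.6070556640625), (170.77609252929688, 209.58859252929688), 77.9771957397461), np.float64(28.78485216105088), 4325) rib (((570.469482421875, -333.2366027832031), (13.953859329223633, 63.56831741333008), 77.22380065917969), np.float64(40.66529178944285), 810)
-30 -35 8.737940380075884
30 -35 8.874762576777584
-30 35 8.728048302748789
30 35 3.8918510120920473
```

View pics/w3.png

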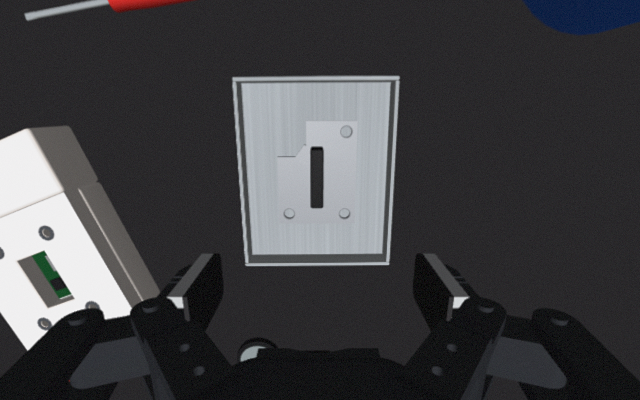

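The broken cover lies flat and centred in the tray (px 317,170), and it is released. Next I'll look at the base.

```bash
python3 -m crank '[[-1,-4,0,-0.05,8.5],[-2,-9,0,-0.1,8.5],[-3.5,-14,0,-0.16,8.5],[-4.7,-19,0,-0.22,8.5],[-6,-24,0,-0.28,8.5],[-7,-29,0,-0.33,8.5],[-7.6,-31,0,-0.349,8.5],[-7.6,-31,0,-0.349,8.5],[-7.6,-31,0,-0.349,8.5],[-7.6,-31,0,-0.349,8.5]]'; cat > base.py <<'E'
from h import *
import sys
C,p,d=shot('wrist',sys.argv[1]);s=sense();print(s['tool_pos'],s['tcp_rot'])
r,z,n=blob(C,d,(540,-12),52,66,170);print('top',r,z,n)
# hole candidates: dark blobs on white, cast on top plane
a=np.radians(7.7);A=np.array([[np.cos(a),np.sin(a)],[-np.sin(a),np.cos(a)]])
g=cv2.cvtColor(p,cv2.COLOR_RGB2GRAY);m=(g<150).astype(np.uint8)
n,l,st,ce=cv2.connectedComponentsWithStats(m);pts=[]
for i in range(1,n):
    if not 25<st[i,4]<2000: continue
    w=plane(C,ce[i],60)[0];b=A@(w[:2]-[526.7,-15])
    if abs(abs(b[0])-48)<12 and abs(abs(b[1])-33)<12 : pts.append(w[:2]);print(ce[i].round(1),st[i,4],w.round(1),b.round(1))
pts=np.array(pts)
if len(pts)==4: print('centre',pts.mean(0),cv2.minAreaRect(pts.astype(np.float32)))
E
python3 base.py w4
```

```text
time: 10.5
tool_pos: [559.6, -15.4, 251.2]
tcp_rot: [-180.0, 0.1, 7.6]
ft_force: [-0.1, -0.2, -0.1]
finger_gap: 85.3
grip_force: 0.0
[559.83445641 -15.64985213 251.60220243] [-1.79992770e+02  1.05770536e-01  7.56969371e+00]
top ((561.4547729492188, -9.514938354492188), (230.80322265625, 150.91184997558594), 7.6683244705200195) 59.8604651149696 31948
[278.8 166.9] 192 [570.1  24.7  60. ] [48.3 33.5]
[347.2 166.6] 186 [579.1 -41.   60. ] [ 48.5 -32.8]
[282.2 257.1] 180 [475.4  11.7  60. ] [-47.3  33.3]
[345. 257.] 178 [484.2 -53.7  60. ] [-47.3 -32.7]
centre [527.20595646 -14.5851107 ] ((527.1747436523438, -14.658210754394531), (95.77304077148438, 66.2755126953125), 7.809205532073975)
```

View pics/w4.png

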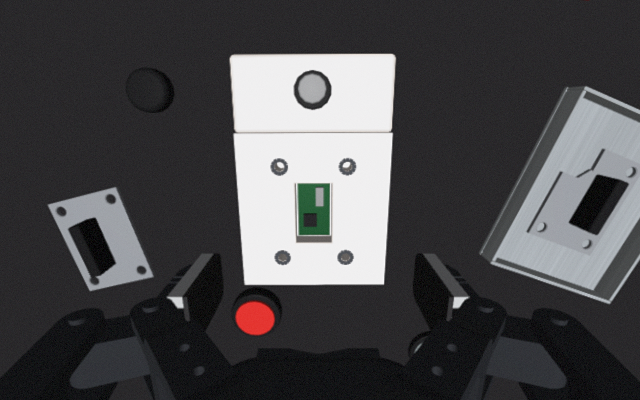

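The base holes are at (279,167), (347,167), (282,257) and (345,257), which puts the seat at (527.2,-14.6) with yaw 7.75°. Next is the sound cover.

```bash
python3 -m crank '[[-1.3,-4,0,-0.05,8.5],[-2.6,-8.5,0,-0.1,8.5],[-4.2,-13,0,-0.15,8.5],[-5.7,-18,0,-0.2,8.5],[-7.2,-23,3,-0.237,8.5],[-8.56,-26.82,6,-0.237,8.5],[-8.56,-26.82,10,-0.237,8.5],[-8.56,-26.82,14,-0.237,8.5],[-8.56,-26.82,17,-0.237,8.5],[-8.56,-26.82,18,-0.237,8.5],[-8.56,-26.82,18,-0.237,8.5],[-8.56,-26.82,18,-0.237,8.5]]'; python3 -c "
from bench import *
s=sense();print(s['tool_pos'],s['tcp_rot'])"
```

```text
time: 11.75
tool_pos: [441.0, 239.8, 74.3]
tcp_rot: [-180.0, -0.1, 21.2]
ft_force: [-0.2, -0.1, 0.4]
finger_gap: 84.8
grip_force: 0.0
[441.01189979 239.78990388  74.34907317] [-1.79999428e+02 -1.11677372e-01  2.11719114e+01]
```

```bash
python3 -m crank '[[-0.15,0.03,2,0,8.5],[-0.15,0.03,3.6,0,8.5],[-0.15,0.03,4,0,8.5],[-0.15,0.03,4,0,8.5],[-0.15,0.03,4,0,8.5]]'; python3 -c "
from bench import *
s=sense();print(s['tool_pos'])"
```

```text
time: 12.25
tool_pos: [439.6, 239.5, 34.5]
tcp_rot: [-180.0, -0.1, 21.2]
ft_force: [0.0, 0.0, 0.0]
finger_gap: 85.0
grip_force: 0.0
[439.61203132 239.54808258  34.49840951]
```

```bash
python3 -m crank '[[0,0,0.2,0,8.5],[0,0,0.2,0,1],[0,0,0.2,0,0],[0,0,0.2,0,0],[0,0,0.2,0,0],[0,0,0.2,0,0],[0,0,0.2,0,0],[0,0,0.2,0,0],[0,0,0.2,0,0],[0,0,0.2,0,0]]' 60; python3 -c "
from bench import *
s=sense();print(s['tool_pos'],s['tcp_rot'])"
```

```text
time: 13.25
tool_pos: [438.5, 239.2, 31.0]
tcp_rot: [180.0, -0.0, 21.2]
ft_force: [-0.4, -0.9, 3.9]
finger_gap: 13.2
grip_force: 59.0
[438.52108308 239.18297793  31.00440904] [ 1.79995637e+02 -2.44558514e-02  2.12493169e+01]
```

```bash
python3 -m crank '[[0,0,-1,0,0],[0,0,-4,0,0],[0,0,-8,0,0],[0,0.5,-11,0,0],[0,2,-12,0.02,0],[-0.2,5,-12,0.05,0],[-0.3,9,-12,0.09,0],[-0.5,13,-12,0.13,0],[-0.6,17,-12,0.17,0],[-0.8,21,-12,0.2,0],[-0.9,24,-12,0.22,0],[-0.94,26,-12,0.236,0],[-0.94,26.86,-12,0.236,0],[-0.94,26.86,-12,0.236,0],[-0.94,26.86,-12,0.236,0],[-0.94,26.86,-12,0.236,0]]'; python3 -c "
from h import *
C,p,d=shot('wrist','w5');shot('side','s5');s=sense();print(s['tool_pos'],s['tcp_rot'])
x=cv2.imread('pics/s5.png')[80:230,260:420];cv2.imwrite('pics/s5c.png',cv2.resize(x,None,fx=4,fy=4))"
```

```text
time: 14.85
tool_pos: [526.5, -13.5, 150.7]
tcp_rot: [-180.0, 0.0, 7.8]
ft_force: [0.5, 0.4, -2.3]
finger_gap: 13.4
grip_force: 58.7
[526.60761738 -13.58437974 150.76618175] [-1.79986974e+02  9.32876588e-03  7.81154576e+00]
```

View pics/w5.png

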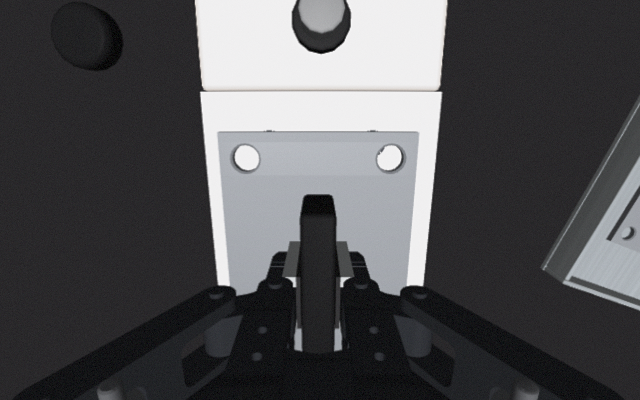

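The cover hangs level over the base. Its front holes are at (246,157) and (389,157), with the base's hole rims just peeking out above the plate edge at (269,131) and (372,131). I'll descend and measure.

```bash
python3 -m crank '[[0.03,0.07,-0.3,0,0],[0.03,0.07,1.5,0,0],[0.03,0.07,3,0,0],[0.03,0.07,4,0,0],[0.03,0.07,4.4,0,0],[0.03,0.07,4.5,0,0],[0.03,0.07,4.5,0,0],[0.03,0.07,4.5,0,0],[0.03,0.07,4.5,0,0]]'; cat > fin.py <<'E'
from h import *
import sys
C,p,d=shot('wrist',sys.argv[1]);s=sense();print(s['tool_pos'],s['tcp_rot'])
zt=s['tool_pos'][2]-31+5
v,u=np.mgrid[:400,:640];P=cloud(C,np.c_[u.ravel(),v.ravel()],d.ravel()).reshape(400,640,3)
q=P[(P[...,2]>zt-7)&(P[...,2]<zt+4)&(v<280)&(abs(u-318)<130)]
A=np.c_[q[:,:2]-q[:,:2].mean(0),np.ones(len(q))];print('plate z,expected,slopes',np.median(q[:,2]),zt,np.linalg.lstsq(A,q[:,2],rcond=None)[0])
g=cv2.cvtColor(p,cv2.COLOR_RGB2GRAY)
# holes: pixels within plate hull whose depth lies well below
m=((abs(P[...,2]-zt)<5)&(v<280)).astype(np.uint8)
n,l,st,ce=cv2.connectedComponentsWithStats(m);i=1+st[1:,4].argmax();m=(l==i).astype(np.uint8)
cs,h=cv2.findContours(m,cv2.RETR_CCOMP,cv2.CHAIN_APPROX_NONE)
H=[]
for k,c in enumerate(cs):
    if h[0][k][3]>=0 and cv2.contourArea(c)>100:
        (x,y),r=cv2.minEnclosingCircle(c);w=plane(C,(x,y),zt)[0];H.append(w);print((round(x,1),round(y,1)),round(r,1),w.round(1))
if len(H)==2:
    H=np.array(sorted(H,key=lambda w:w[1]))[:,:2];e=H[1]-H[0];n_=np.array([e[1],-e[0]])/np.hypot(*e)
    print('gap',np.hypot(*e),'yaw',np.degrees(np.arctan2(n_[1],n_[0])),'centre',H.mean(0)-48*n_)
cv2.imwrite(f'pics/{sys.argv[1]}c.png',cv2.resize(p[80:230,190:450,::-1],None,fx=3,fy=3,interpolation=cv2.INTER_CUBIC))
E
python3 fin.py w6
```

```text
time: 15.85
tool_pos: [527.7, -15.4, 106.5]
tcp_rot: [180.0, -0.1, 7.7]
ft_force: [0.2, 0.2, -2.0]
finger_gap: 12.7
grip_force: 58.8
[527.66225134 -15.36241069 106.38018771] [ 1.79987912e+02 -5.52526984e-02  7.71968277e+00]
plate z,expected,slopes 80.39572881891672 80.38018771064472 [-3.79116728e-03 -6.94468189e-04  8.03561493e+01]
(388.9, 157.2) 13.8 [580.2 -40.3  80.4]
(246.1, 157.2) 13.7 [571.5  23.8  80.4]
gap 64.67742786151547 yaw 7.678722486036502 centre [528.27817039 -14.63422269]
```

View pics/w6c.png

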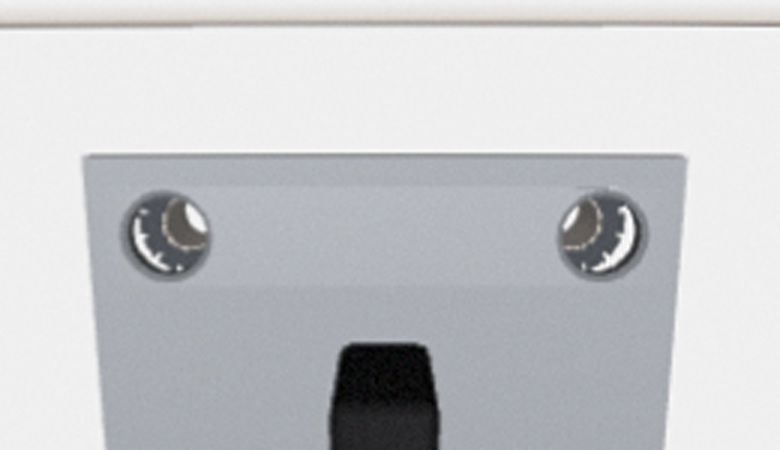

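Through the cover's holes the threaded holes show symmetrically, centred at about crop (187,222) and (580,222), which is pixel (252.3,154) and (383.3,154). I'll compare them in this one view.

```bash
python3 - <<'E'
from h import *
C=cam('wrist');a=plane(C,[(252.3,154),(383.3,154)],60);print(a)
b=np.array([[571.5,23.8],[580.2,-40.3]]);print('cover-base',(b-a[:,:2]).mean(0))
s=sense();print(s['tool_pos'],s['grip_force'],s['time'],abs(s['qd']).max())
E
```

```text
[[570.13286406  24.84546467  60.        ]
 [579.10528004 -41.88425757  60.        ]]
cover-base [1.23092795 0.26939645]
[527.66225134 -15.36241069 106.38018771] 58.78063201904297 15.9 0.22443952242573698
```

```bash
python3 -m crank '[[-0.05,0,0,0,0],[-0.1,0,0,0,0],[-0.1,0,0,0,0],[-0.1,0,0,0,0],[-0.1,0,0,0,0],[-0.1,0,0,0,0],[-0.1,0,0,0,0],[-0.1,0,0,0,0]]'; python3 fin.py w7; python3 -c "
from bench import *
print(hand_in())"
```

```text
time: 16.7
tool_pos: [526.3, -15.4, 105.8]
tcp_rot: [-180.0, 0.0, 7.7]
ft_force: [-0.6, 0.0, -2.3]
finger_gap: 13.2
grip_force: 58.8
[526.26332009 -15.41738398 105.77520242] [1.79999235e+02 2.25513202e-03 7.72480121e+00]
plate z,expected,slopes 79.64613339968625 79.77520241776679 [-8.43919283e-03 -7.00140377e-04  7.95857295e+01]
(388.9, 157.2) 13.7 [578.7 -40.3  79.8]
(246.1, 157.2) 13.8 [570.1  23.7  79.8]
gap 64.60736062705026 yaw 7.639911777019198 centre [526.78469107 -14.65402568]
the job is handed in; nothing more can be done
None
```

Handed in at about 17 s: the broken cover lies flat and released in the scrap tray, about 1 mm off its centre. The sound cover is held level about 15 mm above the base, within about 1 mm of the threaded holes by my measurement; the hand-in gave no verdict.

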